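# Tighten the snap die's lock nut with the adjustable wrench

### The arm

A 6-joint arm with a two-finger parallel gripper is mounted at the origin on a cart in front of the work surface, level with it; the furniture and walls round the work are solid. World frame = base frame: x ahead of the robot, y to its left, z up, the work surface at z = 0. Lengths are in m, angles in rad, forces in N, time in s.
With the tool pointing down it reaches from about 0.35 to 0.775 m from the base axis. Payload 7.3 kg.
Tool frame: the origin (TCP) lies at the centre of the arm's flange, where the gripper is bolted on; the fingertips stand 178 mm ahead of it and the grasp point (between the pads) lies 159 mm ahead of it; z points along the fingers, y is the line along which they close (so a half turn about z gives the same grasp; the last joint's range is limited). The gripper opens to 92 mm and grips with 3 to 60 N. Pads are 19 mm wide; open, the fingers measure 130 mm over their backs; the gripper's body (75 mm by 190 mm) begins 47 mm behind the grasp point.
Start: joints at [-1.425, 0.342, 1.524, -0, 1.275, -0.146], TCP at [0.151, -0.503, 0.405] pointing down, gripper open.
Joint ranges: [-2.53, 2.53], [-0.77, 2.02], [0.04, 2.7], [-1, 4.14], [0.28, 2.66], [-3.11, 3.11]. Speed limits (rad/s): [2.57, 2.57, 3.14, 3.14, 3.14, 3.14].

### API

Orientations are given as [roll, pitch, yaw] about the fixed x, y, z axes, in that order (R = Rz(yaw) Ry(pitch) Rx(roll)).
In Python, from cell import telemetry, vision, ticket gives the robot as it stands.
- The arm moves only by the shell command python3 -m crank 'ROWS' [FORCE]. ROWS is JSON, a list of rows, each a list of 5 numbers: the gripper command: -1 is shut, 1 is fully open, values between are in proportion, then the shift along the tool's x, y, z in mm, then the turn about the tool's z in rad. In form: [[fingers, dx, dy, dz, roll], ...]. A call has 1 to 12 rows; each row is the pose to reach, as a shift and turn from the pose commanded when the call began, along the tool's axes at that moment; what a row does not reach only later rows make up. A row lasts 1/12 s, in which the tool goes at most 41.7 mm and 7.16 degrees, less where a joint would pass 70% of its speed; a pose out of reach is approached as far as the arm can. A call with a gripper value outside its range is refused whole. The fingers move at their own pace and stop on an object; FORCE is the grip in N (left out, the last holds). Time passes only in rows, so rows that repeat a pose let the fingers close. It gives the time, the measured TCP pose, the force, the opening and the grip force at its end, in the units of the state.
- telemetry.observe(): the state, without advancing time (a new reading comes with each control period).
- vision.read_camera(name): name is "scene" or "top" or "wrist"; returns (picture, depth): 420x560x3 uint8, red, green, blue; 420x560 float32, m along the optical axis (not along the pixel's ray), 0 where there is no reading.
- vision.get_calibration(name): a dict with "camera_matrix" (3x3 intrinsics, pixels), "rvec" (rotation vector, rad) and "tvec" (3), from world to camera coordinates, as OpenCV has them. Camera axes: x right, y down, z forward; pixel columns grow to the right and rows downward; lengths in m; the calibration is good to about 2 mm. A picture is of the moment at which its call begins: read the wrist's pose just before it. get_calibration takes no time and is no camera call; for the wrist camera it gives the pose at the moment of the call.
- ticket.hand_in(): hands the job in; it is judged then, once.
The state is a dict: "time": time; "qpos": joint angles; "qvel": joint speeds; "joint_efforts": joint torques, N m; "tool_pos": TCP position; "tool_rot": TCP orientation; "contact_force": force on the tool from outside, world axes, zero at the start; "torque": the same for the moment, N m; "opening": finger opening in m; "grip_force": force on a finger pad.
Only numpy, scipy, OpenCV 4.12 (cv2) and the standard library are available. Lean on these libraries where they do the work, as an engineer would, in place of code of your own. Each camera call takes 0.05 s, during which the arm holds its last target. There are 200 camera calls.

### The job

The adjustable wrench on the snap-setting die stand sits round the brass lock nut with its jaws too wide. Roll the brass thumbwheel on the wrench clockwise until the jaws just fit the nut, then swing the wrench by its blue handle clockwise, turning the nut with it, until the handle lies over the red tongue of the stand. Let go and leave the wrench there; do not knock over the blue thread spool.

Things in the scene. Friction and masses are not known exactly. Their poses are not given: they have to be found in the camera images.
- thumbwheel (a point): Brass thumbwheel on the wrench: upright cylinder, 28 mm across, z 36 to 66 mm, on the flat steel head (top z 35). Point on its axis, z 54, where to grip. The frame turns with the wrench: x from nut to handle end; the nut's axis is 60 mm along -x. Clockwise from above closes each jaw 4 mm per rad (0.8 to 1.35 rad needed, 0.13 N m) until they stop on the nut; beyond that it just slips in the grip.
- handle_grip (a point): Middle of the wrench's blue grip (98 long, 18 wide, 12 thick, z 23 to 35 mm), 160 mm from the nut's axis; x along the handle away from the nut, z up. The wrench swings level about the nut's axis only, captive, stays where left, needs 0.2 N m. The grey plate is 170 mm across, 18 high; its red tongue ends 122 mm from the nut's axis, at the start 0.70 rad (40 deg) clockwise of the handle.
- jaw (a joint): Gap in m left on each side between a jaw and the flat of the nut (brass hexagon, 32 mm across flats, 12 mm high); both dark steel jaws move in together. 3.2 to 5.4 mm at the start, 0 when the jaws just fit. If they are too wide the wrench slips round the nut.
- lock_nut (a joint): How far the nut has been turned clockwise (seen from above), rad: 0 at the start. It turns only when the wrench drives it.
- spool_centre (a point): Centre, half-way up, of the blue thread spool (30 mm across, 52 mm high) that stands near the work; a bystander.
Not all that is in view belongs to the job. What is shaped like the part that bears spool_centre but green is not meant.

How it is judged:
On the way:
1. the jaws are closed to fit the nut (gap under 1.5 mm on each side) while the nut is still where it was (within 0.2 rad) (value of joint jaw below 0.0015 m and value of joint lock_nut below 0.2 rad), for 0.2 s.
At the end, for the whole second after the job is handed in: The jaws still fit the nut (gap under 2 mm on each side), the nut has been turned 0.45 to 0.92 rad clockwise (the red tongue stands at 0.70 rad) and is at rest, and the blue spool stands upright (value of joint jaw below 0.002 m and value of joint lock_nut between 0.45 and 0.92 rad and velocity of joint lock_nut between -0.05 and 0.05 rad/s and angle between spool_centre's own z axis and vertical below 0.3 rad); the robot touches nothing.
It fails at once if the blue spool is knocked over (angle between spool_centre's own z axis and vertical above 0.5 rad).
It also fails if it takes over 42 s, if anything falls off the work surface, if the arm or the gripper's body presses on something with over 40 N, if the wrist force passes 120 N, or if a joint passes its speed limit or range.

## Working session

There is one attempt and no reset: what is moved stays moved. The work goes in short steps, Python scripts to look and compute and a shell command to move; the robot and the scene stay as the last step left them, time stands still between calls to the robot, and variables do not carry over. Pictures are saved under pics/ and viewed, at most 10 in all, crops included, and the job is handed in when it is done.

```bash
mkdir -p pics; ls; cat > h.py <<'E'
import numpy as np, cv2
from cell import telemetry, vision, ticket
def grab(n):
    c=vision.get_calibration(n); p,d=vision.read_camera(n)
    return p,d,c
def world(c,d,u,v):
    K=np.array(c["camera_matrix"]);R=cv2.Rodrigues(np.array(c["rvec"],float))[0];t=np.array(c["tvec"],float).ravel()
    u=np.asarray(u);v=np.asarray(v);z=d[v,u]
    P=np.stack([(u-K[0,2])/K[0,0]*z,(v-K[1,2])/K[1,1]*z,z],-1)
    return (P-t)@R
E
python3 - <<'E'
from h import *
p,d,c=grab("top"); cv2.imwrite("pics/top0.png",p[:,:,::-1]); np.savez("top0.npz",p=p,d=d)
s=telemetry.observe();print(s)
E
```

```text
pics
{'time': 0.05, 'qpos': array([-1.42498584e+00,  3.42679009e-01,  1.52501507e+00, -4.22555218e-06,
        1.27537718e+00, -1.46015077e-01]), 'qvel': array([ 0.00037058, -0.00041104, -0.00060142, -0.00021668,  0.00143886,
        0.00140806]), 'joint_efforts': array([ 2.31081038e-03, -4.32420123e+01, -2.44995457e+01,  7.21518695e-02,
        5.23354230e-02, -3.61467733e-05]), 'tool_pos': array([ 0.15103574, -0.50265944,  0.40406813]), 'tool_rot': array([-3.14012920e+00, -2.11134022e-04,  2.91826642e-01]), 'contact_force': array([ 0.38092362,  0.1135561 , -0.04518463]), 'torque': array([-0.04145943, -0.01646974, -0.01780791]), 'grip_force': 0.0, 'opening': 0.09174523474686926}
```

View pics/top0.png

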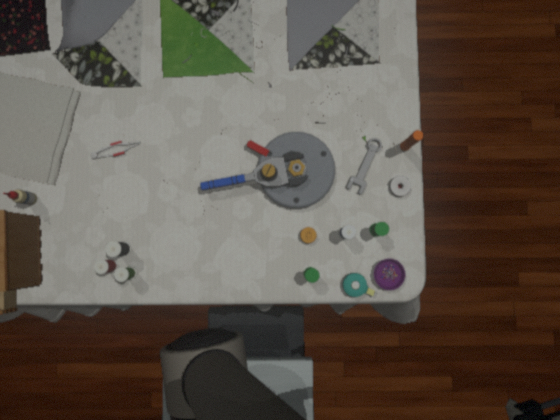

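The top view shows the grey plate at about (297,170), the nut at (297,168), the thumbwheel at (268,171), the blue handle at (222,183) and the red tongue at (258,148). Spool candidates are (347,233), (380,229), (311,274), (115,248), (105,266) and (123,273). I'll enlarge and measure.

```bash
python3 - <<'E'
from h import *
f=np.load("top0.npz");p,d=f["p"],f["d"];c=vision.get_calibration("top")
for n,(u,v) in dict(nut=(297,168),wheel=(268,171),h1=(204,187),h2=(242,179),tongue=(252,145),plate=(310,195),a=(347,233),b=(380,229),g=(311,274),s1=(117,248),s2=(103,267),s3=(123,273),orange=(308,235)).items():
    print(n,world(c,d,u,v).round(3),p[v,u])
a=cv2.resize(p[125:290,190:410,::-1],(800,600),interpolation=cv2.INTER_CUBIC)
cv2.imwrite("pics/crop0.png",a)
p,d,c=grab("scene");cv2.imwrite("pics/scene0.png",p[:,:,::-1])
E
```

```text
nut [ 0.555 -0.13   0.036] [77 78 77]
wheel [ 0.544 -0.07   0.065] [100  85  52]
h1 [0.517 0.067 0.035] [ 52  70 120]
h2 [ 0.533 -0.014  0.035] [ 54  72 125]
tongue [ 0.61  -0.034  0.019] [126  51  48]
plate [ 0.5   -0.158  0.019] [100 102 105]
a [ 0.416 -0.23   0.053] [151 151 144]
b [ 0.424 -0.299  0.052] [ 59 107  65]
g [ 0.333 -0.155  0.055] [ 50 102  59]
s1 [0.389 0.238 0.062] [152 153 147]
s2 [0.35  0.271 0.051] [149 150 139]
s3 [0.338 0.228 0.053] [151 150 140]
orange [ 0.414 -0.153  0.01 ] [141 108  60]
```

View pics/crop0.png

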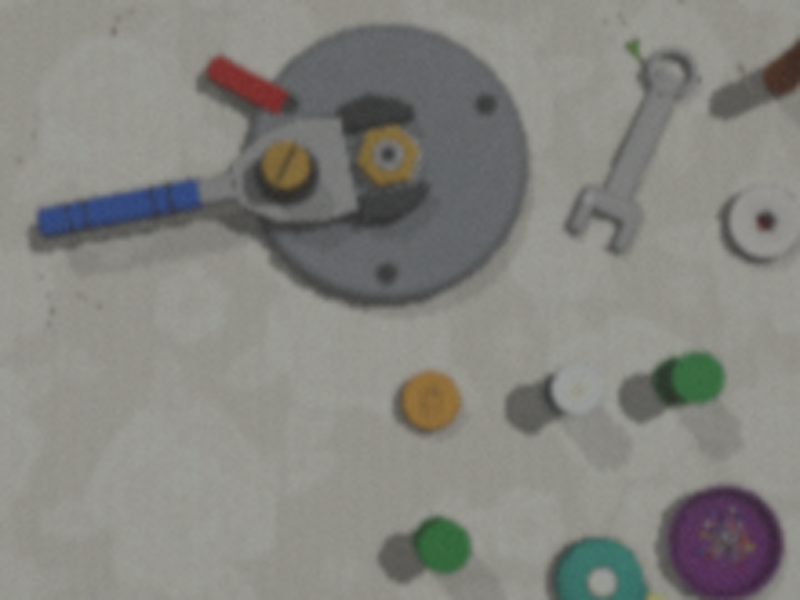

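View pics/scene0.png

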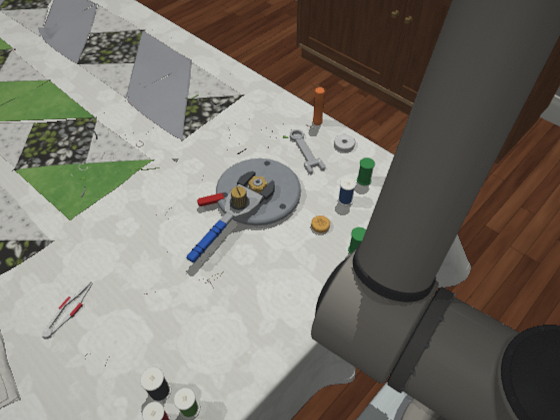

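The blue spool is the one in the scene view at (346,190), which is (347,233) in the top view: white cap, blue thread, at world (0.416,-0.230). The look-alikes have green thread: scene (366,172) and (358,240), top (380,229) and (311,274). The spool is clear of the swing. The nut is at (0.555,-0.130), the wheel at (0.544,-0.070) and the handle points at 101°. I'll move above the wheel, turning the tool on the way.

```bash
python3 -m crank '[[0.2,42,-25,8,-0.12],[0.2,84,-50,16,-0.25],[0.2,125,-75,25,-0.37],[0.2,165,-100,33,-0.5],[0.2,205,-124,41,-0.62],[0.2,240,-145,48,-0.74],[0.2,275,-166,55,-0.86],[0.2,310,-187,62,-0.98],[0.2,345,-208,69,-1.1],[0.2,380,-229,76,-1.22],[0.2,415,-250,83,-1.34],[0.2,440,-265,88,-1.46]]' 20
python3 - <<'E'
from h import *
s=telemetry.observe();x,y=s["tool_pos"][:2];w=s["tool_rot"][2];D=np.array([.5436-x,-.071-y])
print(s["time"],s["tool_pos"],s["tool_rot"],s["qpos"].round(2),s["opening"]);print(D@[np.cos(w),np.sin(w)],D@[np.sin(w),-np.cos(w)])
E
```

```text
time: 1.1
tool_pos: [0.4832, -0.1359, 0.3197]
tool_rot: [-3.141, -0.0, 1.758]
contact_force: [-0.4, -1.4, 0.7]
opening: 0.0552
grip_force: 0.0
1.1 [ 0.48315049 -0.13588966  0.31974069] [-3.14120216e+00 -1.18717319e-04  1.75784598e+00] [-0.43  0.39  1.71 -0.    1.04 -0.61] 0.05521531514701085
0.05251655788881328 0.07146202878353841
```

```bash
python3 -m crank '[[0.2,21,28,8,0],[0.2,43,56,15,0],[0.2,43,56,15,0],[0.2,43,56,15,0],[0.2,43,56,15,0]]'
python3 - <<'E'
from h import *
s=telemetry.observe();p,d,c=grab("wrist");cv2.imwrite("pics/w0.png",p[:,:,::-1]);np.savez("w0.npz",p=p,d=d)
print(s["tool_pos"],s["tool_rot"])
W=world(c,d,*np.meshgrid(range(560),range(420)))
def loc(m,n):
    q=W[m];print(n,len(q),(q.min(0)+q.max(0))/2,np.median(q,0))
ok=d>0;z=W[...,2]
near=ok&(np.hypot(W[...,0]-.5436,W[...,1]+.071)<.03)&(z>.058)&(z<.075)
loc(near,"wheel top")
h=cv2.cvtColor(p,cv2.COLOR_RGB2HSV)
bl=ok&(h[...,0]>100)&(h[...,0]<130)&(h[...,1]>100)&(z>.025)&(z<.045)
if bl.any():
    loc(bl,"blue"); q=W[bl][:,:2];e=np.linalg.svd(q-q.mean(0),full_matrices=0)[2][0];print(e,np.arctan2(e[1],e[0]))
E
```

```text
time: 1.52
tool_pos: [0.5293, -0.0854, 0.3049]
tool_rot: [-3.14, -0.0, 1.752]
contact_force: [-0.5, -0.4, 0.1]
opening: 0.0553
grip_force: 0.0
[ 0.52928065 -0.08543342  0.30489225] [-3.14035359e+00 -2.10200787e-04  1.75247294e+00]
wheel top 1638 [ 0.54687166 -0.06887081  0.06358782] [ 0.54618003 -0.06721852  0.06679663]
blue 3176 [0.53029634 0.01754077 0.03381283] [0.53004187 0.02029517 0.03554512]
[ 0.18786509 -0.98219484] -1.3818082479682035
```

View pics/w0.png

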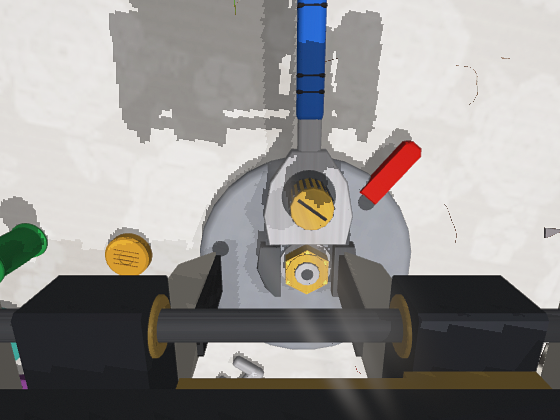

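The wrist view shows the wheel top at (313,210), the nut at (307,271), the blue handle running up column 311 and the tongue at (392,172). I'll fit the wheel top exactly before descending.

```bash
python3 - <<'E'
from h import *
f=np.load("w0.npz");p,d=f["p"],f["d"];c=vision.get_calibration("wrist")
W=world(c,d,*np.meshgrid(range(560),range(420)))
m=(d>0)&(np.hypot(W[...,0]-.546,W[...,1]+.068)<.025)&(abs(W[...,2]-.0665)<.003)
(cx,cy),r=cv2.minEnclosingCircle((W[m][:,:2]*1000).astype(np.float32));print("wheel",cx,cy,r)
s=telemetry.observe();x,y=s["tool_pos"][:2];w=s["tool_rot"][2];D=np.array([cx-1000*x,cy-1000*y])
print(s["tool_pos"],D@[np.cos(w),np.sin(w)],D@[np.sin(w),-np.cos(w)])
E
```

```text
wheel 546.84130859375 -69.19115447998047 14.742990493774414
[ 0.52909145 -0.08597804  0.30518866] 13.32693554566351 20.47558943742453
```

```bash
python3 -m crank '[[0.2,13,20,0,0],[0.2,13,20,30,0],[0.2,13,20,60,0],[0.2,13,20,80,0],[0.2,13,20,89,0],[0.2,13,20,89,0],[0.2,13,20,89,0]]'
```

```text
time: 2.15
tool_pos: [0.5469, -0.07, 0.217]
tool_rot: [3.141, 0.0, 1.75]
contact_force: [-0.2, -0.1, 0.1]
opening: 0.0553
grip_force: 0.0
```

```bash
python3 -m crank '[[-1,0,0,0,0],[-1,0,0,0,0],[-1,0,0,0,0],[-1,0,0,0,0],[-1,0,0,0,0],[-1,0,0,0,0]]' 20
```

```text
time: 2.65
tool_pos: [0.5469, -0.0691, 0.2168]
tool_rot: [3.141, 0.0, 1.752]
contact_force: [-1.5, -0.3, 4.9]
opening: 0.0278
grip_force: 20.0
```

```bash
python3 -m crank '[[-1,0,0,0,0.07],[-1,0,0,0,0.14],[-1,0,0,0,0.21],[-1,0,0,0,0.28],[-1,0,0,0,0.35],[-1,0,0,0,0.42],[-1,0,0,0,0.49],[-1,0,0,0,0.56],[-1,0,0,0,0.63],[-1,0,0,0,0.7],[-1,0,0,0,0.75],[-1,0,0,0,0.75]]'; python3 -c "
from h import *
print(telemetry.observe()['torque'])"
```

```text
time: 3.65
tool_pos: [0.5475, -0.0691, 0.2169]
tool_rot: [3.139, -0.001, 1.0]
contact_force: [1.1, -0.8, 2.8]
opening: 0.0275
grip_force: 20.0
[-0.03309759 -0.18610277 -0.01158487]
```

```bash
python3 -m crank '[[-1,0,0,0,0.07],[-1,0,0,0,0.14],[-1,0,0,0,0.21],[-1,0,0,0,0.28],[-1,0,0,0,0.35],[-1,0,0,0,0.42],[-1,0,0,0,0.49],[-1,0,0,0,0.56],[-1,0,0,0,0.63],[-1,0,0,0,0.7],[-1,0,0,0,0.75],[-1,0,0,0,0.75]]'; python3 -c "
from h import *
print(telemetry.observe()['torque'])"
```

```text
time: 4.65
tool_pos: [0.5476, -0.0695, 0.2169]
tool_rot: [3.139, -0.003, 0.252]
contact_force: [3.5, -2.7, 2.9]
opening: 0.0273
grip_force: 20.0
[-0.42352434 -0.39352367  0.23112714]
```

```bash
python3 -m crank '[[0.2,0,0,0,0],[0.2,0,0,0,0],[0.2,0,0,0,0],[0.2,0,0,-40,0],[0.2,0,0,-75,-0.12],[0.2,0,0,-75,-0.25],[0.2,0,0,-75,-0.37],[0.2,0,0,-75,-0.5],[0.2,0,0,-75,-0.62],[0.2,0,0,-75,-0.75],[0.2,0,0,-75,-0.75],[0.2,0,0,-75,-0.75]]'
python3 -m crank '[[0.2,0,0,0,-0.12],[0.2,0,0,0,-0.25],[0.2,0,0,0,-0.37],[0.2,0,0,0,-0.5],[0.2,0,0,0,-0.62],[0.2,0,0,0,-0.75],[0.2,0,0,0,-0.75],[0.2,0,0,0,-0.75]]'
python3 - <<'E'
from h import *
s=telemetry.observe();p,d,c=grab("wrist");cv2.imwrite("pics/w1.png",p[:,:,::-1]);np.savez("w1.npz",p=p,d=d)
W=world(c,d,*np.meshgrid(range(560),range(420)));z=W[...,2]
h=cv2.cvtColor(p,cv2.COLOR_RGB2HSV)
bl=(d>0)&(h[...,0]>100)&(h[...,0]<130)&(h[...,1]>100)&(z>.030)&(z<.045)
q=W[bl][:,:2];e=np.linalg.svd(q-q.mean(0),full_matrices=0)[2][0];e*=np.sign(e[1]);print(q.mean(0),e,np.arctan2(e[1],e[0]))
m=(d>0)&(np.hypot(W[...,0]-.546,W[...,1]+.068)<.025)&(abs(z-.0665)<.003)
(cx,cy),r=cv2.minEnclosingCircle((W[m][:,:2]*1000).astype(np.float32));wh=np.array([cx,cy])/1000;print("wheel",wh,r)
g=wh+.1*e; print("grip",g, "online",q.mean(0)-wh-e*((q.mean(0)-wh)@e))
x,y=s["tool_pos"][:2];w=s["tool_rot"][2];D=1000*(g-[x,y])
print(s["tool_pos"],w,D@[np.cos(w),np.sin(w)],D@[np.sin(w),-np.cos(w)])
E
```

```text
time: 5.65
tool_pos: [0.5466, -0.0689, 0.291]
tool_rot: [-3.141, 0.0, 0.999]
contact_force: [-0.3, 0.7, -1.0]
opening: 0.0553
grip_force: 0.0
time: 6.32
tool_pos: [0.5468, -0.069, 0.2911]
tool_rot: [-3.141, -0.0, 1.746]
contact_force: [-0.8, -0.7, 0.3]
opening: 0.0553
grip_force: 0.0
[0.53329024 0.02455618] [-0.15936055  0.98722045] 1.7308392179030954
wheel [ 0.54834149 -0.06837018] 14.474698066711426
grip [0.53240544 0.03035187] online [-4.94721726e-05 -7.98596973e-06]
[ 0.54678132 -0.06901579  0.29111696] 1.7462749640957669 100.35140906049122 3.1924323777138928
```

View pics/w1.png

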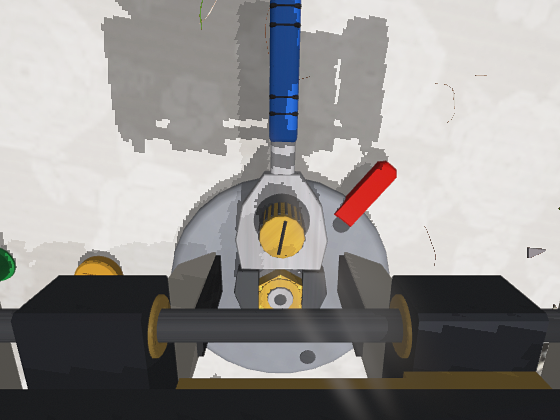

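The view shows the wheel slot turned about 1.18 rad clockwise, from -33° to about -100°. The torque rose at the end, so the jaws reached their stop. I'll check the jaw fit around the nut at (280,295) in a crop while going to the handle.

```bash
python3 -c "
import cv2;a=cv2.imread('pics/w1.png')[225:315,220:340];cv2.imwrite('pics/w1c.png',cv2.resize(a,(800,600),interpolation=cv2.INTER_CUBIC))"
python3 -m crank '[[0.2,33,1,0,0],[0.2,66,2,0,0],[0.2,100,3,0,0],[0.2,100,3,20,0],[0.2,100,3,40,0],[0.2,100,3,40,0],[0.2,100,3,40,0]]'
```

```text
time: 6.95
tool_pos: [0.5316, 0.0299, 0.2508]
tool_rot: [-3.139, -0.001, 1.749]
contact_force: [-0.1, 0.2, 0.5]
opening: 0.0552
grip_force: 0.0
```

View pics/w1c.png

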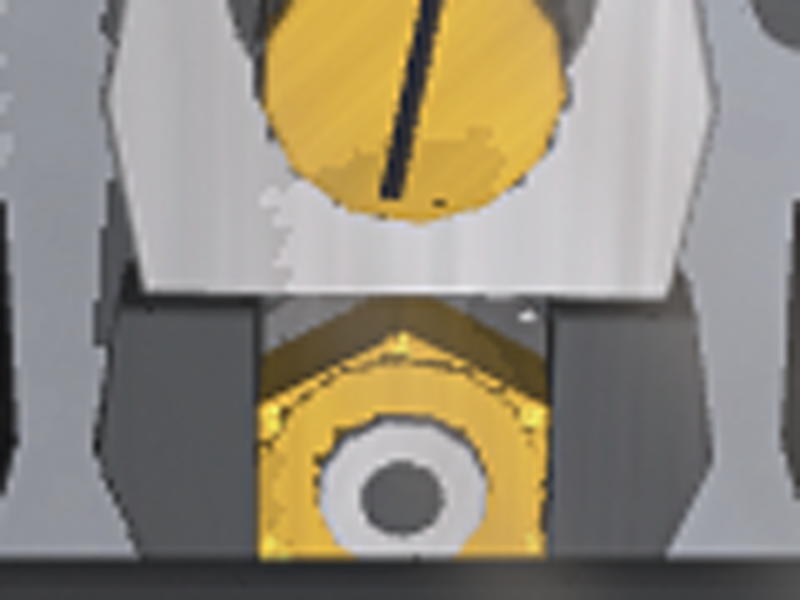

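The crop shows both dark jaws lying flush on the nut flats at crop x≈258 and 548, so there is no gap. Next: descend, grip the handle and swing.

```bash
python3 -m crank '[[0.2,0,0,30,0],[0.2,0,0,50,0],[0.2,0,0,60,0],[0.2,0,0,60,0],[-1,0,0,60,0],[-1,0,0,60,0],[-1,0,0,60,0],[-1,0,0,60,0],[-1,0,0,60,0],[-1,0,0,60,0]]' 15
```

```text
time: 7.78
tool_pos: [0.5319, 0.0298, 0.1918]
tool_rot: [3.141, 0.0, 1.752]
contact_force: [-0.0, 0.7, -0.4]
opening: 0.0199
grip_force: 0.0
```

```bash
python3 -m crank '[[-1,0,0,0,0],[-1,0,0,0,0],[-1,0,10,0,0.06],[-1,-1,19,0,0.12],[-1,-3,29,0,0.18],[-1,-5,38,0,0.24],[-1,-7,47,0,0.3],[-1,-10,56,0,0.36],[-1,-14,65,0,0.42],[-1,-18,74,0,0.48],[-1,-18,74,0,0.48],[-1,-18,74,0,0.48]]'
```

```text
time: 8.78
tool_pos: [0.6081, 0.0241, 0.1917]
tool_rot: [3.141, 0.002, 1.271]
contact_force: [-2.1, -5.1, 5.4]
opening: 0.0182
grip_force: 15.0
```

```bash
python3 -m crank '[[-1,0,10,0,0.06],[-1,-1,19,0,0.12],[-1,-2,26,0,0.16],[-1,-3,32,0,0.2],[-1,-3,32,0,0.2],[-1,-3,32,0,0.2],[0.2,-3,32,0,0.2],[0.2,-3,32,0,0.2],[0.2,-3,32,0,0.2],[0.2,-3,32,0,0.2]]'
python3 -m crank '[[0.2,0,0,-30,0],[0.2,0,0,-70,0],[0.2,0,0,-110,0],[0.2,-35,0,-130,0],[0.2,-75,0,-130,0],[0.2,-75,0,-130,0],[0.2,-75,0,-130,0]]'
python3 - <<'E'
from h import *
p,d,c=grab("wrist");cv2.imwrite("pics/w2.png",p[:,:,::-1])
W=world(c,d,*np.meshgrid(range(560),range(420)));z=W[...,2]
h=cv2.cvtColor(p,cv2.COLOR_RGB2HSV)
bl=(d>0)&(h[...,0]>100)&(h[...,0]<130)&(h[...,1]>100)&(z>.030)&(z<.045)
q=W[bl][:,:2];e=np.linalg.svd(q-q.mean(0),full_matrices=0)[2][0];e*=np.sign(e[1]);a=np.arctan2(e[1],e[0]);print(len(q),q.mean(0),a,"turned",1.731-a,1.760-a)
E
```

```text
time: 9.62
tool_pos: [0.6375, 0.0134, 0.191]
tool_rot: [-3.141, -0.0, 1.072]
contact_force: [0.5, -0.6, -0.1]
opening: 0.0403
grip_force: 0.0
time: 10.2
tool_pos: [0.601, -0.0541, 0.3217]
tool_rot: [3.141, -0.0, 1.069]
contact_force: [-0.2, 0.0, -0.7]
opening: 0.0554
grip_force: 0.0
3411 [0.63829028 0.01443041] 1.057780587669306 turned 0.673219412330694 0.702219412330694
```

View pics/w2.png

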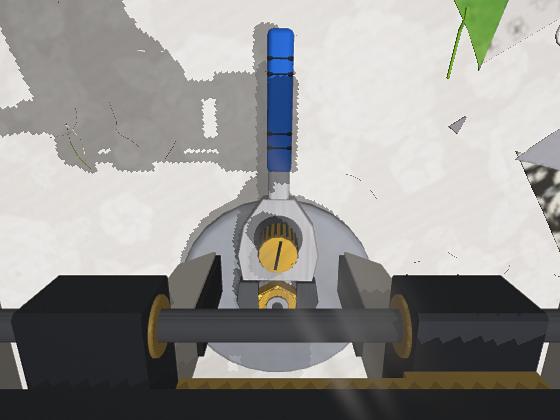

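The handle (281,30 to 281,170) now hides the red tongue. The wrench has turned about 0.67–0.70 rad, the jaws are still on the nut at (277,300), and the gripper is clear.

```bash
python3 -c "
from cell import ticket;print(ticket.hand_in())"
```

```text
the job is handed in; nothing more can be done
None
```

The job is handed in at about 10 s: the jaws were closed flush on the nut, the wrench swung about 0.7 rad clockwise so its handle covers the red tongue, the gripper was let go and lifted clear, and the moves stayed well away from the blue spool (not re-checked by camera at the end).

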